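# Knock two jaggery blocks out of a hand mould onto the marble slab

## Task

Take the two-pocket jaggery mould that stands on its end, turn it mouth-down over the marble slab and rap its rim on the slab until both set blocks let go, so that they lie flat on the slab, base down, and are not dropped from a height. Then stand the empty mould on its end again, its whole foot on the round rubber mat, and let go. Leave the other kitchen things where they stand.

Things in the scene. Friction and masses are not known exactly. Their poses are not given: they have to be found in the camera images.
- mould: Aluminium hand mould, wooden grip on its back, 0.4 kg, loose, standing on end. A box 142 mm long (z, upright at start), 68 wide (y), 43 deep (x). Origin: centre of the underside of its foot (98 mm in x, grip included, by 68 in y). +x is the way the mouth faces: rim at x=+49 mm, back at +6. Mouth-down: +x points down. Start yaw is 1.57 to 2.1 rad (mouth to the robot's left).
- grip (a point): Point inside the wooden grip, at (-28.5, 0, 71) mm in the mould's frame, midway along the mould. The grip is an upright fin on the middle of the back, 22 mm thick (y), x = -49 to +6, z = 0 to 120 mm: pinch its thickness here. With the mould mouth-down on its rim this point is 77.5 mm above the rim.
- mouth (a point): Centre of the mould's mouth, in the plane of the rim (142 by 68 mm), at (49, 0, 71) mm in the mould's frame. Two pockets, one above the other at the start, middles at z = 37 and 105 mm, open here.
- block_a: Set block of brown jaggery, 95 g, in the lower pocket: 60 mm long (z), 50 wide (y), 26 thick (x), with a 26 mm long notch in the upper part of each long side; base at its +x face. Origin: 13 mm from the base, 30 mm below its middle along z. Seated: axes as the mould's, x = 24 mm in its frame, base 12 mm inside the rim. Base down: its x points down. It clings: turning, carrying or slow set-down leaves it in.
- block_b: The other block, the same, in the upper pocket. Either lets go when the mouth-down mould is stopped short on the slab from about 0.2 m/s or more (maybe after several raps, and not both at the same one), and slides 12 mm down on to what lies under the rim. Lift gently between raps: a sharp upward jerk can free one in the air, and hard raps can make the grip slide a little in the fingers.
- block_a_mid (a point): Middle of block_a; 25 mm above the counter when it lies on its base on the slab.
- block_b_mid (a point): Middle of block_b.
- slab: Fixed square marble slab on the counter, 180 x 180 mm, 12 mm thick (its sides along its x and y). Origin: centre of its underside, on the counter.
- mat: Fixed round rubber mat, 190 mm across, 4 mm thick. Origin: centre of its underside, on the counter.
- tiffin: Bystander: two-tier steel tiffin, 112 mm across, 136 mm high, wire bail to 153 mm. Origin under its centre, as for the other bystanders.
- sipper: Bystander: black sipper bottle, 72 mm across, 216 mm high.
- grater: Bystander: steel box grater, 70 x 100 mm, 170 mm high, handle to 201 mm.
- bowls: Bystander: stack of glass bowls, 120 mm across, 97 mm high.
- katori: Bystander: small steel bowl, 84 mm across, 34 mm high.
- tumbler: Bystander: steel tumbler, 66 mm across, 85 mm high.
- spoon: Bystander: orange plastic spoon lying on the counter, 170 mm long.
There are look-alikes about, which are no part of the job. What is shaped like the mould but red is not meant.

How it is judged:
On the way, in this order (a step that is already met when the one before it is completed fails the run):
1. the mould is mouth-down above the slab with both blocks still in it (angle between mould's own x axis and vertical above 2.87 rad and horizontal distance between mouth and slab below 0.09 m and x of each of block_a, block_b in the frame of mould below 0.032 m), for 0.1 s.
2. its rim is rapped on the slab (contact force between mould and slab above 4 N and angle between mould's own x axis and vertical above 2.8 rad).
3. the mould is lifted clear and both blocks stay behind on the slab (height (world z) of mouth above 0.055 m and height (world z) of each of block_a_mid, block_b_mid below 0.045 m and contact force between mould and slab below 0.2 N), for 0.2 s.
At the end, for the whole second after the job is handed in: Both blocks lie at rest on the slab base down (flat within 10 degrees, middles 5 mm or more inside its edge). The mould stands upright on its end (within 4.5 degrees), let go and at rest, foot centre within 36 mm of the mat's centre. Bystanders moved under 30 mm (x of block_a_mid in the frame of slab between -0.085 and 0.085 m and y of block_a_mid in the frame of slab between -0.085 and 0.085 m and x of block_b_mid in the frame of slab between -0.085 and 0.085 m and y of block_b_mid in the frame of slab between -0.085 and 0.085 m and angle between each of block_a, block_b's own x axis and vertical above 2.97 rad and height (world z) of each of block_a_mid, block_b_mid below 0.03 m and linear speed of each of block_a, block_b, mould below 0.02 m/s and horizontal distance between mould and mat below 0.036 m and angle between mould's own z axis and vertical below 0.08 rad and height (world z) of mould below 0.009 m and contact force between mould and mat above 1 N); the robot touches nothing.
It fails at once if a block falls out of the mould more than a few centimetres above the slab ((x of block_a in the frame of mould above 0.045 m and height (world z) of block_a_mid above 0.065 m) or (x of block_b in the frame of mould above 0.045 m and height (world z) of block_b_mid above 0.065 m)).
It fails at once if a bystander is pushed more than 3 cm or tipped (distance of any of tiffin, sipper, grater, bowls, katori, tumbler, spoon from where it was at the start of the episode above 0.03 m or angle between any of tiffin, sipper, grater, bowls, tumbler's own z axis and vertical above 0.4 rad).
It also fails if it takes over 58 s, if anything falls off the work surface, if the arm or the gripper's body presses on something with over 40 N, if the wrist force passes 120 N, or if a joint passes its speed limit or range.

## Robot

A 6-joint arm with a two-finger parallel gripper is mounted at the origin on the work surface. World frame = base frame: x ahead of the robot, y to its left, z up, the work surface at z = 0. Lengths are in m, angles in rad, forces in N, time in s.
With the tool pointing down it reaches from about 0.3 to 0.85 m from the base axis. Payload 4.2 kg.
Tool frame: the origin (TCP) lies between the finger pads; the fingertips stand tips_ahead ahead of it and the grasp point (between the pads) lies 5 mm behind it (tips_ahead is the distance from the TCP to the fingertips, in m); z points along the fingers, y is the line along which they close (so a half turn about z gives the same grasp; the last joint's range is limited). The gripper opens to 91 mm and grips with 3 to 60 N. Pads are 32 mm wide; open, the fingers measure 118 mm over their backs; the gripper's body (76 mm by 178 mm) begins 60 mm behind the grasp point.
Start: joints at [-1.282, 0.32, 1.565, -0, 1.257, -0.02], TCP at [0.175, -0.548, 0.228] pointing down, gripper open.
Joint ranges: [-3.11, 3.11], [-0.84, 2.01], [0.21, 2.61], [-1.34, 4.49], [0.05, 2.63], [-2.56, 2.56]. Speed limits (rad/s): [2.57, 2.57, 3.14, 3.14, 3.14, 3.14].

## Interface

Orientations are given as a unit quaternion [x, y, z, w].
In Python, from station import * gives the robot as it stands.
- The arm moves only by the tool apply_moves, never from a script. Its arguments are lists of equal length, an entry for each row: "delta_pos": the shift along the tool's x, y, z normalised to -1 to 1, where 1 is 500 mm, a list of three; "angular": the turn, a rotation vector about the tool's x, y, z normalised to -1 to 1, where 1 is 45 degrees, a list of three; "claw": the opening, from -1 (shut) to 1 (fully open). In form: {"delta_pos": [[dx, dy, dz], ...], "angular": [[wx, wy, wz], ...], "claw": [claw, ...]}. A call has 1 to 10 rows; each row is the pose to reach, as a shift and turn from the pose commanded when the call began, along the tool's axes at that moment; what a row does not reach only later rows make up. A row lasts 1/10 s, in which the tool goes at most 50 mm and 8.59 degrees, less where a joint would pass 70% of its speed; a pose out of reach is approached as far as the arm can. A call with a number of a shift or a turn outside -1 to 1 is refused whole. A call with a gripper value outside its range is refused whole. The fingers move at their own pace and stop on an object; the grip force is fixed at half the most. Time passes only in rows, so rows that repeat a pose let the fingers close. It gives the time, the measured TCP pose, the force, the opening and the grip force at its end, in the units of the state.
- sense(): the state, without advancing time (a new reading comes with each control period).
- capture(name): name is "scene" or "top" or "wrist"; returns (picture, depth): 400x640x3 uint8, red, green, blue; 400x640 float32, m along the optical axis (not along the pixel's ray), 0 where there is no reading.
- camera_model(name): a dict with "fx", "fy", "cx", "cy" (pixels), "eye" and "attitude" of the camera in the world. Camera axes: x right, y up, looking along -z (the intrinsics and any distortion apply to the point x, -y, -z); pixel columns grow to the right and rows downward; lengths in m; the calibration is good to about 2 mm. The wrist camera is an equidistant fisheye: a pixel r from the principal point sees the ray r / f radians off the axis. A picture is of the moment at which its call begins: read the wrist's pose just before it. camera_model takes no time and is no camera call; for the wrist camera it gives the pose at the moment of the call.
- hand_in(): hands the job in; it is judged then, once.
The state is a dict: "clock": time; "joints": joint angles; "joint_vel": joint speeds; "joint_torque": joint torques, N m; "ee_pos": TCP position; "tcp_rot": TCP orientation; "ft_force": force on the tool from outside, world axes, zero at the start; "torque": the same for the moment, N m; "gripper_width": finger opening in m; "grip_force": force on a finger pad.
Only numpy, scipy, OpenCV 4.12 (cv2) and the standard library are available. Lean on these libraries where they do the work, as an engineer would, in place of code of your own. Each camera call takes 0.05 s, during which the arm holds its last target. There are 200 camera calls.

## Working session

There is one attempt and no reset: what is moved stays moved. The work goes in short steps, Python scripts to look and compute and a tool call to move; the robot and the scene stay as the last step left them, time stands still between calls to the robot, and variables do not carry over. Pictures are saved under pics/ and viewed, at most 10 in all, crops included, and the job is handed in when it is done.

Besides the shell and the picture viewer there is one more tool, called as name(argument=value, ...), one argument or row to a line, values as JSON. apply_moves: Moves the arm, as the interface text tells. Scaled input: -1 to 1 covers 500 mm each way for a shift and 45 degrees each way for a turn. Its arguments: {"type":"object","properties":{"delta_pos":{"type":"array","items":{"type":"array","items":{"type":"number","minimum":-1,"maximum":1}}},"angular":{"type":"array","items":{"type":"array","items":{"type":"number","minimum":-1,"maximum":1}}},"claw":{"type":"array","items":{"type":"number"}}},"required":["delta_pos","angular","claw"]}

```bash
ls; mkdir -p pics; cat > h.py <<'E'
from station import *
import numpy as np, cv2
from scipy.spatial.transform import Rotation as R
def cloud(name):
    m=camera_model(name); p,d=capture(name)
    v,u=np.mgrid[0:400,0:640]
    a=m["attitude"]; A=np.array(a)
    A=R.from_quat(A).as_matrix() if A.size==4 else A.reshape(3,3)
    c=np.stack([(u-m["cx"])/m["fx"]*d,-(v-m["cy"])/m["fy"]*d,-d],-1)
    w=c@A.T+np.array(m["eye"]); w[d==0]=np.nan
    return p,w
E
python3 - <<'E'
from h import *
s=sense(); print({k:s[k] for k in s})
for n in("scene","top"):
    print(n,camera_model(n))
    p,w=cloud(n); np.savez(f"{n}.npz",p=p,w=w)
    cv2.imwrite(f"pics/{n}0.png",p[:,:,::-1])
E
```

```text
pics
{'clock': 0.0, 'joints': array([-1.28196670e+00,  3.20280325e-01,  1.56568746e+00, -3.11345725e-05,
        1.25738447e+00, -2.00372414e-02]), 'joint_vel': array([-3.83051322e-04,  5.63620214e-04, -7.38224147e-04,  5.76626508e-04,
       -5.42759330e-05, -6.77096918e-04]), 'joint_torque': array([-8.19119577e-05, -4.12459230e+01, -2.31968307e+01,  7.26711075e-02,
        4.57304379e-02, -1.44236333e-04]), 'ee_pos': array([ 0.17462129, -0.5473347 ,  0.22712364]), 'tcp_rot': array([ 9.88097716e-01,  1.53824999e-01, -1.32557447e-04, -8.69883192e-04]), 'ft_force': array([-0.4866407 , -0.10110394, -0.52424663]), 'torque': array([ 0.02128189, -0.00954618,  0.00185795]), 'grip_force': 0.0, 'gripper_width': 0.09129427736540698}
scene {'fx': 398.35482903651416, 'fy': 398.35482903651416, 'cx': 320.106279930424, 'cy': 193.56306970616828, 'eye': array([ 1.05873794, -0.40442976,  0.69855911]), 'attitude': array([0.35835775, 0.16582607, 0.36215841, 0.84434751])}
top {'fx': 498.6615664625092, 'fy': 498.6615664625092, 'cx': 324.6882587015923, 'cy': 201.63952101679266, 'eye': array([0.45239573, 0.02268023, 1.50185333]), 'attitude': array([-0.04122811,  0.02350413,  0.71187891, -0.70069695])}
```

View pics/scene0.png

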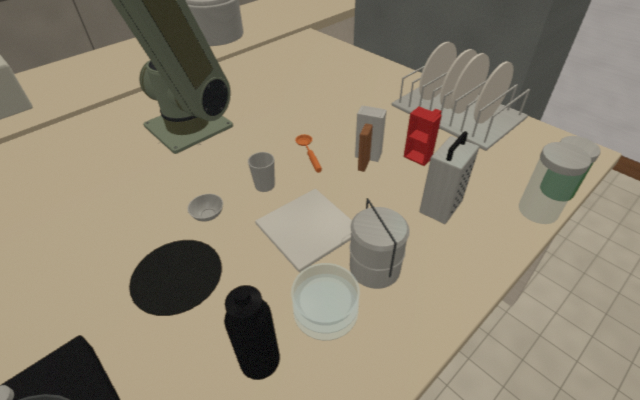

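View pics/top0.png

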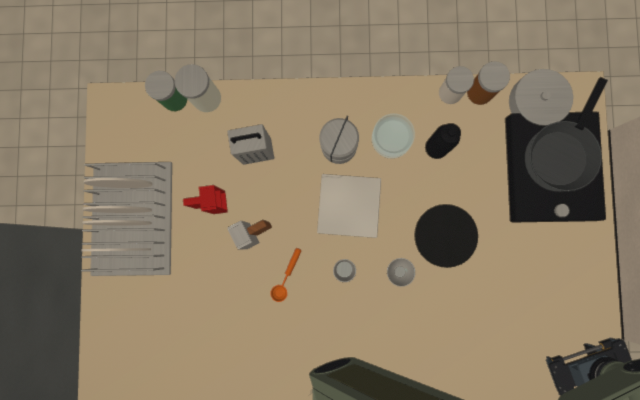

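The scene view shows the aluminium mould at (370,135) with its grip towards the camera, the slab at (308,228) and the mat at (177,277). In the top view the mould is at (243,235) with its grip at (260,228), the slab at (349,206) and the mat at (446,236).

```bash
python3 - <<'E'
from h import *
t=np.load("top.npz"); p,w=t["p"].astype(int),t["w"]; z=w[...,2]
def box(a,c,r):
    m=np.zeros((400,640),bool); m[c[1]-r:c[1]+r,c[0]-r:c[0]+r]=1; return a&m
# mould top
m=box((z>.13)&(z<.155),(248,232),28); P=w[m]; print("mould top n",len(P),P.mean(0))
r=cv2.minAreaRect(P[:,:2].astype(np.float32)*1000); print(r, P[:,2].min(),P[:,2].max())
g=box((z>.10)&(z<.13)&(p[...,0]>p[...,2]+25),(262,228),16); G=w[g]; print("grip top",len(G),G.mean(0)); print(cv2.minAreaRect(G[:,:2].astype(np.float32)*1000))
s=box((z>.008)&(z<.018)&(p.min(-1)>150),(349,206),45); S=w[s]; print("slab",len(S),S.mean(0),cv2.minAreaRect(S[:,:2].astype(np.float32)*1000))
k=box((p.max(-1)<60)&(z<.02),(446,236),45); K=w[k]; print("mat",len(K),np.nanmean(K,0),cv2.minEnclosingCircle(K[:,:2].astype(np.float32)*1000))
for n,c in dict(tumbler=(344,270),katori=(401,272),spoonbowl=(279,293),spoonend=(297,251),tiffin=(339,140),bowls=(393,136),grater=(248,143),red=(212,199),bottle=(447,134)).items(): print(n,w[c[1],c[0]].round(3))
E
```

```text
mould top n 403 [0.49125474 0.2914048  0.14165283]
((491.5108642578125, 291.9349670410156), (68.81333923339844, 43.238067626953125), 27.007177352905273) 0.13041616578892712 0.1510160207824376
grip top 168 [0.51274399 0.24755512 0.11869929]
((512.59716796875, 248.24827575683594), (22.1623477935791, 55.99831008911133), 24.484460830688477)
slab 0 [nan nan nan] ((0.0, 0.0), (0.0, 0.0), 0.0)
mat 3007 [ 0.48282039 -0.30075483  0.00415521] ((483.23333740234375, -301.2502136230469), 92.64289855957031)
tumbler [ 0.385  0.005 -0.001]
katori [ 0.377 -0.165  0.001]
spoonbowl [0.32  0.199 0.008]
spoonend [0.443 0.143 0.019]
tiffin [0.75  0.014 0.135]
bowls [ 0.775 -0.145  0.061]
grater [0.739 0.262 0.17 ]
red [0.59  0.365 0.147]
bottle [ 0.745 -0.27   0.202]<stdin>:9: RuntimeWarning: Mean of empty slice.
  ret = um.true_divide(
```

apply_moves(
  delta_pos=[
    [0.05,-0.05,-0.1],
    [0.1,-0.1,-0.2],
    [0.74,-0.7,-0.24],
    [0.74,-0.7,-0.24],
    [0.74,-0.7,-0.24],
    [0.74,-0.7,-0.24],
    [0.74,-0.7,-0.24],
    [0.74,-0.7,-0.24],
    [0.74,-0.7,-0.24],
    [0.74,-0.7,-0.24],
  ],
  angular=[
    [0,0,0],
    [0,0,0],
    [0,0,0],
    [0,0,0],
    [0,0,0],
    [0,0,0],
    [0,0,0],
    [0,0,0],
    [0,0,0],
    [0,0,0],
  ],
  claw=[1,1,1,1,1,1,1,1,1,1],
)

```text
clock: 1.1
ee_pos: [0.3954, -0.1463, 0.3435]
tcp_rot: [0.988, 0.154, -0.0, 0.0]
ft_force: [2.2, -0.6, 0.1]
gripper_width: 0.0913
grip_force: 0.0
```

```bash
cat >> h.py <<'E'
import json,os
def log():
    s=sense(); L=json.load(open("log.json")) if os.path.exists("log.json") else [[0,[-1.28196670,.320280325,1.56568746,-3.1e-5,1.25738447,-.02003724],[.17462129,-.5473347,.22712364],[.988097716,.153824999,-1.3256e-4,-8.6988e-4]]]
    L.append([s["clock"],list(s["joints"]),list(s["ee_pos"]),list(s["tcp_rot"])]); json.dump(L,open("log.json","w"))
    print("t %.2f"%s["clock"],"q",np.round(s["joints"],3),"p",np.round(s["ee_pos"],4),"F",np.round(s["ft_force"],1),"w %.4f g %.1f"%(s["gripper_width"],s["grip_force"])); return s
Rz=lambda a:R.from_euler("z",a); Ry=lambda a:R.from_euler("y",a)
def fkR(q): return Rz(q[0])*Ry(q[1]+q[2])*Rz(q[3])*Ry(q[4])*Rz(q[5]+np.pi/2)
def toolR(az,th,yaz):  # tool z at azimuth az, th below horizontal; tool y horizontal, az yaz=az+-90 deg
    z=np.array([np.cos(th)*np.cos(az),np.cos(th)*np.sin(az),-np.sin(th)]); y=np.array([np.cos(yaz),np.sin(yaz),0])
    return R.from_matrix(np.stack([np.cross(y,z),y,z],1))
E
python3 - <<'E'
from h import *
s=log(); print("fkR err deg",np.degrees((fkR(s["joints"]).inv()*R.from_quat(s["tcp_rot"])).magnitude()))
t=np.load("top.npz"); p,w=t["p"].astype(int),t["w"]
W=w[160:250,305:395]; pp=p[160:250,305:395]
print("slab z",np.nanmedian(W[35:55,35:55,2]),"n nan",np.isnan(W[...,2]).sum(), pp[45,45],pp[5,5])
m=(pp[...,2]>pp[45,45,2]-25)&(abs(W[...,2])<.03); m=cv2.morphologyEx(m.astype(np.uint8),cv2.MORPH_OPEN,np.ones((5,5)))
n,l,st,c=cv2.connectedComponentsWithStats(m); i=1+st[1:,4].argmax(); S=W[l==i]; print(len(S),S.mean(0),cv2.minAreaRect(S[:,:2].astype(np.float32)*1000))
az=2.025; p0=1.885
for th in np.radians([30,45,55]):
  for sg in (1,-1):
    T=toolR(az,th,az+sg*np.pi/2)
    for j1 in np.radians([0,10,20]):
      M=(Rz(j1)*Ry(p0)).inv()*T*Rz(-np.pi/2)
      print(np.degrees(th).round(),sg,np.degrees(j1).round(),M.as_euler("ZYZ").round(2))
E
```

```text
t 1.10 q [-0.382  0.015  1.656 -0.     1.47   0.881] p [ 0.3954 -0.1463  0.3435] F [ 2.2 -0.6  0.1] w 0.0913 g 0.0
fkR err deg 1.569432398010272e-14
slab z 0.01206188899559768 n nan 36 [172 162 146] [168 147 114]
3513 [ 0.57675966 -0.01223554  0.01205888] ((577.5270385742188, -12.456985473632812), (179.24256896972656, 178.31658935546875), 84.53050231933594)
30.0 1 0.0 [0.92 1.78 2.63]
30.0 1 10.0 [0.99 1.64 2.73]
30.0 1 20.0 [1.04 1.5  2.82]
30.0 -1 0.0 [ 0.92  1.78 -0.51]
30.0 -1 10.0 [ 0.99  1.64 -0.41]
30.0 -1 20.0 [ 1.04  1.5  -0.32]
45.0 1 0.0 [0.69 1.65 2.6 ]
45.0 1 10.0 [0.75 1.54 2.73]
45.0 1 20.0 [0.79 1.42 2.84]
45.0 -1 0.0 [ 0.69  1.65 -0.54]
45.0 -1 10.0 [ 0.75  1.54 -0.42]
45.0 -1 20.0 [ 0.79  1.42 -0.3 ]
55.0 1 0.0 [0.54 1.56 2.6 ]
55.0 1 10.0 [0.59 1.47 2.74]
55.0 1 20.0 [0.62 1.37 2.87]
55.0 -1 0.0 [ 0.54  1.56 -0.55]
55.0 -1 10.0 [ 0.59  1.47 -0.41]
55.0 -1 20.0 [ 0.62  1.37 -0.27]
```

```bash
cat >> h.py <<'E'
def plan(P,T,frac=1.0):
    s=log(); C=R.from_quat(s["tcp_rot"]); d=C.inv().apply(np.array(P)-s["ee_pos"])/.5
    rv=(C.inv()*T).as_rotvec(); a=rv/np.radians(45)
    print("full d",d.round(3),"a",a.round(3)," frac",frac,(d*frac).round(3),(a*frac).round(3),"rot deg",np.degrees(np.linalg.norm(rv)).round(1))
AZ=2.025; G=np.array([.516,.2415,.071]); TG=toolR(AZ,np.pi/4,AZ-np.pi/2); ZG=TG.as_matrix()[:,2]
E
python3 - <<'E'
from h import *
plan(G-.115*ZG+[0,0,.12],TG,.45)
E
```

```text
t 1.10 q [-0.382  0.015  1.656 -0.     1.47   0.881] p [ 0.3954 -0.1463  0.3435] F [ 2.2 -0.6  0.1] w 0.0913 g 0.0
full d [ 0.489 -0.505  0.142] a [ 0.853  0.738 -2.06 ]  frac 0.45 [ 0.22  -0.227  0.064] [ 0.384  0.332 -0.927] rot deg 105.7
```

apply_moves(
  delta_pos=[
    [0.22,-0.23,0.0],
    [0.22,-0.23,0.0],
    [0.22,-0.23,0.0],
    [0.22,-0.23,0.0],
    [0.22,-0.23,0.0],
    [0.22,-0.23,0.0],
  ],
  angular=[
    [0.38,0.33,-0.93],
    [0.38,0.33,-0.93],
    [0.38,0.33,-0.93],
    [0.38,0.33,-0.93],
    [0.38,0.33,-0.93],
    [0.38,0.33,-0.93],
  ],
  claw=[1,1,1,1,1,1],
)

```text
clock: 1.7
ee_pos: [0.4648, -0.0051, 0.3427]
tcp_rot: [0.848, 0.493, 0.102, -0.164]
ft_force: [-0.0, 0.4, -0.8]
gripper_width: 0.0911
grip_force: 0.0
```

```bash
python3 - <<'E'
from h import *
plan(G-.115*ZG+[0,0,.10],TG,.75)
s=sense();print(np.degrees((fkR(s["joints"]).inv()*R.from_quat(s["tcp_rot"])).magnitude()))
E
```

```text
t 1.70 q [-0.293  0.118  1.604  0.375  1.529  0.189] p [ 0.4648 -0.0051  0.3427] F [-0.   0.4 -0.8] w 0.0911 g 0.0
full d [0.304 0.023 0.301] a [ 0.466  0.409 -1.126]  frac 0.75 [0.228 0.018 0.225] [ 0.349  0.306 -0.844] rot deg 57.8
2.1112391648115305e-14
```

apply_moves(
  delta_pos=[
    [0.23,0.02,0.225],
    [0.23,0.02,0.225],
    [0.23,0.02,0.225],
    [0.23,0.02,0.225],
    [0.23,0.02,0.225],
    [0.23,0.02,0.225],
  ],
  angular=[
    [0.35,0.31,-0.84],
    [0.35,0.31,-0.84],
    [0.35,0.31,-0.84],
    [0.35,0.31,-0.84],
    [0.35,0.31,-0.84],
    [0.35,0.31,-0.84],
  ],
  claw=[1,1,1,1,1,1],
)

```text
clock: 2.3
ee_pos: [0.5329, 0.1244, 0.2733]
tcp_rot: [0.598, 0.724, 0.181, -0.292]
ft_force: [-0.1, 0.7, -0.9]
gripper_width: 0.0913
grip_force: 0.0
```

```bash
python3 - <<'E'
from h import *
plan(G-.115*ZG,TG,1)
L=json.load(open("log.json"))
def feats(q,Rt):
    a=Rz(q[0]); f=[a.apply([1,0,0]),[0,0,1]]
    for b in (q[1],q[1]+q[2]):
        f+=[(a*Ry(b)).apply([1,0,0]),(a*Ry(b)).apply([0,0,1])]
    return np.array(f+[Rt.apply([0,0,1])]).T
A=np.vstack([feats(l[1],R.from_quat(l[3])) for l in L]); b=np.hstack([l[2] for l in L])
x,res,rk,sv=np.linalg.lstsq(A,b,rcond=None); print(x.round(4),rk,sv.round(3),abs(A@x-b).max())
E
```

```text
t 2.30 q [-0.139  0.385  1.545  0.615  1.574 -0.443] p [0.5329 0.1244 0.2733] F [-0.1  0.7 -0.9] w 0.0913 g 0.0
full d [-0.092  0.077  0.231] a [ 0.118  0.099 -0.293]  frac 1 [-0.092  0.077  0.231] [ 0.118  0.099 -0.293] rot deg 14.9
[0.0067 0.1692 0.0276 0.6561 0.1003 0.3887 0.3425] 7 [4.419 3.865 0.644 0.251 0.247 0.015 0.015] 0.010524074586063414
```

apply_moves(
  delta_pos=[
    [-0.05,0.04,0.08],
    [-0.09,0.08,0.16],
    [-0.09,0.08,0.23],
    [-0.09,0.08,0.23],
    [-0.09,0.08,0.23],
  ],
  angular=[
    [0.12,0.1,-0.29],
    [0.12,0.1,-0.29],
    [0.12,0.1,-0.29],
    [0.12,0.1,-0.29],
    [0.12,0.1,-0.29],
  ],
  claw=[1,1,1,1,1],
)

```text
clock: 2.8
ee_pos: [0.5528, 0.1696, 0.1564]
tcp_rot: [0.49, 0.783, 0.203, -0.324]
ft_force: [-0.1, 0.4, 0.5]
gripper_width: 0.0912
grip_force: 0.0
```

```bash
python3 - <<'E'
from h import *
plan(G+.005*ZG,TG,1)
p,d=capture("wrist"); cv2.imwrite("pics/w1.png",p[:,:,::-1])
E
```

```text
t 2.80 q [-0.071  0.573  1.589  0.662  1.469 -0.763] p [0.5528 0.1696 0.1564] F [-0.1  0.4  0.5] w 0.0912 g 0.0
full d [-0.006 -0.003  0.245] a [ 0.002  0.002 -0.001]  frac 1 [-0.006 -0.003  0.245] [ 0.002  0.002 -0.001] rot deg 0.1
```

View pics/w1.png

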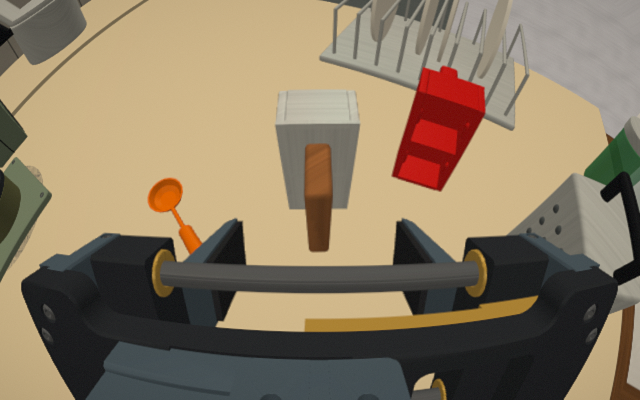

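The wrist view shows the fin centred (about (317,200)) between the fingertips (at 240 and 397) and square to them. The spoon is clear at the left.

apply_moves(
  delta_pos=[
    [-0.005,0,0.06],
    [-0.005,0,0.12],
    [-0.005,-0.002,0.18],
    [-0.005,-0.002,0.22],
    [-0.005,-0.002,0.245],
    [-0.005,-0.002,0.245],
    [-0.005,-0.002,0.245],
    [-0.005,-0.002,0.245],
    [-0.005,-0.002,0.245],
    [-0.005,-0.002,0.245],
  ],
  angular=[
    [0,0,0],
    [0,0,0],
    [0,0,0],
    [0,0,0],
    [0,0,0],
    [0,0,0],
    [0,0,0],
    [0,0,0],
    [0,0,0],
    [0,0,0],
  ],
  claw=[1,1,1,1,1,1,-0.3,-1,-1,-1],
)

```text
clock: 3.85
ee_pos: [0.5156, 0.245, 0.0678]
tcp_rot: [0.49, 0.784, 0.204, -0.323]
ft_force: [0.3, -0.1, 0.3]
gripper_width: 0.0622
grip_force: 0.0
```

apply_moves(
  delta_pos=[
    [0,0,0],
    [0,0,0],
    [0,0,0],
    [0,0,0],
    [0,0,0],
  ],
  angular=[
    [0,0,0],
    [0,0,0],
    [0,0,0],
    [0,0,0],
    [0,0,0],
  ],
  claw=[-1,-1,-1,-1,-1],
)

```text
clock: 4.35
ee_pos: [0.5149, 0.2454, 0.0673]
tcp_rot: [0.489, 0.784, 0.203, -0.324]
ft_force: [-2.5, -2.3, 0.8]
gripper_width: 0.022
grip_force: 14.3
```

```bash
cat >> h.py <<'E'
from scipy.optimize import least_squares
def feats(q):
    a=Rz(q[0]); f=[a.apply([1,0,0]),np.array([0,0,1.])]
    for b in (q[1],q[1]+q[2]):
        f+=[(a*Ry(b)).apply([1,0,0]),(a*Ry(b)).apply([0,0,1])]
    return np.array(f+[fkR(q).apply([0,0,1])]).T
def fit():
    L=json.load(open("log.json"))[0:]
    A=np.vstack([feats(l[1]) for l in L]); b=np.hstack([l[2] for l in L])
    x=np.linalg.lstsq(A,b,rcond=1e-3)[0]; return x,(A@x-b).reshape(-1,3)
LO=np.array([-3.11,-.84,.21,-1.34,.05,-2.56]);HI=np.array([3.11,2.01,2.61,4.49,2.63,2.56])
def ik(P,T,q0,x):
    f=lambda q:np.r_[(feats(q)@x-P)*5,(fkR(q).inv()*T).as_rotvec()]
    r=least_squares(f,np.clip(q0,LO+.01,HI-.01),bounds=(LO,HI)); return r.x,np.abs(r.fun).max()
E
python3 - <<'E'
from h import *
s=log(); print("tool z",R.from_quat(s["tcp_rot"]).as_matrix()[:,2].round(3))
x,e=fit(); print(x.round(4)); print((e*1000).round(1))
E
```

```text
t 4.35 q [ 0.048  0.633  1.759  0.758  1.236 -0.848] p [0.5149 0.2454 0.0673] F [-2.5 -2.3  0.8] w 0.0220 g 14.3
tool z [-0.309  0.635 -0.707]
[-0.0062  0.1469  0.0046  0.6066  0.0274  0.4183  0.3407]
[[-10.1  -6.6  -2.4]
 [ -4.5 -10.6  -0.1]
 [ -4.5 -10.6  -0.1]
 [ -2.   -4.1   0.7]
 [ -1.4  -0.3   1.5]
 [ -1.1   0.2   0.5]
 [  0.3   0.9  -0.2]]
```

apply_moves(
  delta_pos=[
    [0.02,0,-0.02],
    [0.06,0,-0.06],
    [0.1,0,-0.1],
    [0.14,0,-0.14],
    [0.18,0,-0.18],
    [0.22,0,-0.22],
    [0.22,0,-0.22],
  ],
  angular=[
    [0,0,0],
    [0,0,0],
    [0,0,0],
    [0,0,0],
    [0,0,0],
    [0,0,0],
    [0,0,0],
  ],
  claw=[-1,-1,-1,-1,-1,-1,-1],
)

```text
clock: 5.05
ee_pos: [0.5161, 0.2454, 0.2264]
tcp_rot: [0.489, 0.785, 0.205, -0.321]
ft_force: [1.4, -0.3, -5.7]
gripper_width: 0.0219
grip_force: 30.0
```

```bash
sed -i 's/return np.array(f+\[fkR(q).apply(\[0,0,1\])\]).T/b=a*Ry(q[1]+q[2])*Rz(q[3])\n    return np.array(f+[fkR(q).apply([0,0,1]),a.apply([0,1,0]),b.apply([0,1,0]),(b*Ry(q[4])).apply([1,0,0])]).T/' h.py
cat >> h.py <<'E'
SL=np.array([.577,-.012,.012]); MAT=np.array([.483,-.301,.004])
def down(b,h=0,c=SL):   # mouth-down, mould z az b (deg), rim h above slab
    b=np.radians(b); T=toolR(b+np.pi,np.pi/4,b-np.pi/2); return np.array(c)+[0,0,.0775+h]+.005*T.as_matrix()[:,2],T
def stand(g,h=0):
    g=np.radians(g); T=toolR(g,np.pi/4,g-np.pi/2); return MAT+[0,0,.071+h]-.0285*np.array([np.cos(g),np.sin(g),0])+.005*T.as_matrix()[:,2],T
E
python3 - <<'E'
from h import *
s=log(); x,e=fit(); print(x.round(4),abs(e).max())
q=s["joints"]
for b in (60,84,116,150,175,210):
    P,T=down(b,.05); 
    for j4 in (0,.8,-.8): print("down",b,*[v.round(2) for v in ik(P,T,np.r_[0,.6,1.6,j4,1,q[5]],x)])
for g in (116,90,60,30,0,-30,-60,150):
    P,T=stand(g,.01)
    for j4 in (0,.8,-.8): print("stand",g,*[v.round(2) for v in ik(P,T,np.r_[-.5,.6,1.6,j4,1,q[5]],x)])
E
```

```text
t 5.05 q [ 0.048  0.452  1.607  0.71   1.478 -0.625] p [0.5161 0.2454 0.2264] F [ 1.4 -0.3 -5.7] w 0.0219 g 30.0
[-0.      0.1403 -0.      0.5918  0.0252  0.417   0.3217  0.0115 -0.
 -0.    ] 2.501057960735409e-08
down 60 [ 0.24  0.67  1.44 -0.54  1.62  0.91] 0.0
down 60 [ 0.24  0.67  1.44 -0.54  1.62  0.91] 0.0
down 60 [ 0.24  0.67  1.44 -0.54  1.62  0.91] 0.0
down 84 [ 0.32  0.57  1.65 -0.72  1.37  0.74] 0.0
down 84 [ 0.32  0.57  1.65 -0.72  1.37  0.74] 0.0
down 84 [ 0.32  0.57  1.65 -0.72  1.37  0.74] 0.0
down 116 [ 0.35  0.42  1.95 -1.01  0.98  0.58] 0.0
down 116 [ 0.35  0.42  1.95 -1.01  0.98  0.58] 0.0
down 116 [ 0.35  0.42  1.95 -1.01  0.98  0.58] 0.0
down 150 [ 0.22  0.27  2.17 -1.34  0.5   0.34] 0.05
down 150 [ 0.22  0.27  2.17 -1.34  0.5   0.34] 0.05
down 150 [ 0.22  0.27  2.17 -1.34  0.5   0.34] 0.05
down 175 [-0.01  0.21  2.22 -1.34  0.05 -0.17] 0.08
down 175 [-0.01  0.21  2.22 -1.34  0.05 -0.17] 0.08
down 175 [-0.01  0.21  2.22 -1.34  0.05 -0.17] 0.08
down 210 [-0.12  0.22  2.09  0.55  0.36 -2.56] 0.24
down 210 [-0.12  0.22  2.09  0.55  0.36 -2.56] 0.24
down 210 [-0.12  
[... 568 characters left out ...]
9  2.03  1.05  0.96 -0.77] 0.0
stand 30 [-1.04  0.49  2.03  1.05  0.96 -0.77] 0.0
stand 0 [-0.95  0.37  2.3   1.66  0.61 -0.88] 0.0
stand 0 [-0.95  0.37  2.3   1.66  0.61 -0.88] 0.0
stand 0 [-0.95  0.37  2.3   1.66  0.61 -0.88] 0.0
stand -30 [-0.62  0.31  2.44  2.96  0.4  -1.47] 0.0
stand -30 [-0.62  0.31  2.44  2.96  0.4  -1.47] 0.0
stand -30 [-0.62  0.31  2.44  2.96  0.4  -1.47] 0.0
stand -60 [-0.26  0.36  2.33  4.44  0.55 -2.21] 0.0
stand -60 [-0.26  0.36  2.33  4.44  0.55 -2.21] 0.0
stand -60 [-0.2   0.36  2.21 -1.34  0.61 -2.56] 0.13
stand 150 [-0.56  0.88  1.14 -0.03  1.9  -1.61] 0.0
stand 150 [-0.56  0.88  1.14 -0.03  1.9  -1.61] 0.0
stand 150 [-0.56  0.88  1.14 -0.03  1.9  -1.61] 0.0
```

```bash
python3 - <<'E'
from h import *
plan(*down(84.5,.17),.45)
E
```

```text
t 5.05 q [ 0.048  0.452  1.607  0.71   1.478 -0.625] p [0.5161 0.2454 0.2264] F [ 1.4 -0.3 -5.7] w 0.0219 g 30.0
full d [-0.328 -0.119 -0.41 ] a [ 0.013 -1.943  0.776]  frac 0.45 [-0.148 -0.054 -0.185] [ 0.006 -0.874  0.349] rot deg 94.1
```

apply_moves(
  delta_pos=[
    [-0.03,-0.01,-0.04],
    [-0.09,-0.03,-0.11],
    [-0.15,-0.055,-0.19],
    [-0.15,-0.055,-0.19],
    [-0.15,-0.055,-0.19],
    [-0.15,-0.055,-0.19],
    [-0.15,-0.055,-0.19],
  ],
  angular=[
    [0,-0.08,0.03],
    [0,-0.23,0.09],
    [0,-0.38,0.15],
    [0,-0.53,0.21],
    [0,-0.68,0.27],
    [0,-0.83,0.33],
    [0,-0.88,0.35],
  ],
  claw=[-1,-1,-1,-1,-1,-1,-1],
)

```text
clock: 5.75
ee_pos: [0.5413, 0.1266, 0.2358]
tcp_rot: [0.629, 0.774, -0.021, -0.065]
ft_force: [0.1, 0.3, -6.3]
gripper_width: 0.0219
grip_force: 30.0
```

```bash
python3 - <<'E'
from h import *
plan(*down(84.5,.17),.8)
E
```

```text
t 5.75 q [ 0.169  0.344  1.515  0.07   1.4   -0.053] p [0.5413 0.1266 0.2358] F [ 0.1  0.3 -6.3] w 0.0219 g 30.0
full d [-0.289  0.005 -0.063] a [ 0.    -1.062  0.428]  frac 0.8 [-0.231  0.004 -0.05 ] [ 0.    -0.849  0.342] rot deg 51.5
```

apply_moves(
  delta_pos=[
    [-0.04,0,-0.01],
    [-0.1,0,-0.03],
    [-0.17,0,-0.04],
    [-0.23,0.005,-0.05],
    [-0.23,0.005,-0.05],
    [-0.23,0.005,-0.05],
    [-0.23,0.005,-0.05],
  ],
  angular=[
    [0,-0.1,0.04],
    [0,-0.25,0.1],
    [0,-0.4,0.16],
    [0,-0.55,0.22],
    [0,-0.7,0.28],
    [0,-0.82,0.33],
    [0,-0.85,0.34],
  ],
  claw=[-1,-1,-1,-1,-1,-1,-1],
)

```text
clock: 6.45
ee_pos: [0.5696, 0.014, 0.249]
tcp_rot: [0.683, 0.664, -0.235, 0.192]
ft_force: [-0.0, 0.6, -6.5]
gripper_width: 0.0218
grip_force: 30.0
```

```bash
python3 - <<'E'
from h import *
plan(*down(84.5,.1),1)
E
```

```text
t 6.45 q [ 0.306  0.419  1.508 -0.558  1.506  0.455] p [0.5696 0.014  0.249 ] F [-0.   0.6 -6.5] w 0.0218 g 30.0
full d [0.024 0.023 0.136] a [-0.004 -0.215  0.092]  frac 1 [0.024 0.023 0.136] [-0.004 -0.215  0.092] rot deg 10.5
```

apply_moves(
  delta_pos=[
    [0.01,0.01,0.04],
    [0.02,0.02,0.09],
    [0.024,0.023,0.136],
    [0.024,0.023,0.136],
    [0.024,0.023,0.136],
    [0.024,0.023,0.136],
  ],
  angular=[
    [0,-0.1,0.04],
    [0,-0.215,0.09],
    [0,-0.215,0.09],
    [0,-0.215,0.09],
    [0,-0.215,0.09],
    [0,-0.215,0.09],
  ],
  claw=[-1,-1,-1,-1,-1,-1],
)

```text
clock: 7.05
ee_pos: [0.5794, -0.0175, 0.1914]
tcp_rot: [0.686, 0.62, -0.281, 0.258]
ft_force: [-0.6, -0.5, -5.8]
gripper_width: 0.0217
grip_force: 30.0
```

```bash
python3 - <<'E'
from h import *
plan(*down(84.5,0),1)
p,w=cloud("scene"); cv2.imwrite("pics/s1.png",cv2.resize(p[60:260,200:520,::-1],(800,500)))
# lowest points of the mould above the slab
m=(np.hypot(w[...,0]-.577,w[...,1]+.012)<.11)&(w[...,2]>.03)&(p.max(-1).astype(int)-p.min(-1)<25)&(w[...,0]<.68)
P=w[m]; print(len(P), np.percentile(P[:,2],[0,1,5]))
E
```

```text
t 7.05 q [ 0.316  0.514  1.598 -0.711  1.446  0.665] p [ 0.5794 -0.0175  0.1914] F [-0.6 -0.5 -5.8] w 0.0217 g 30.0
full d [ 0.151 -0.007  0.147] a [ 0.003 -0.003 -0.009]  frac 1 [ 0.151 -0.007  0.147] [ 0.003 -0.003 -0.009] rot deg 0.4
5752 [0.1197344  0.12420298 0.13334025]
```

View pics/s1.png

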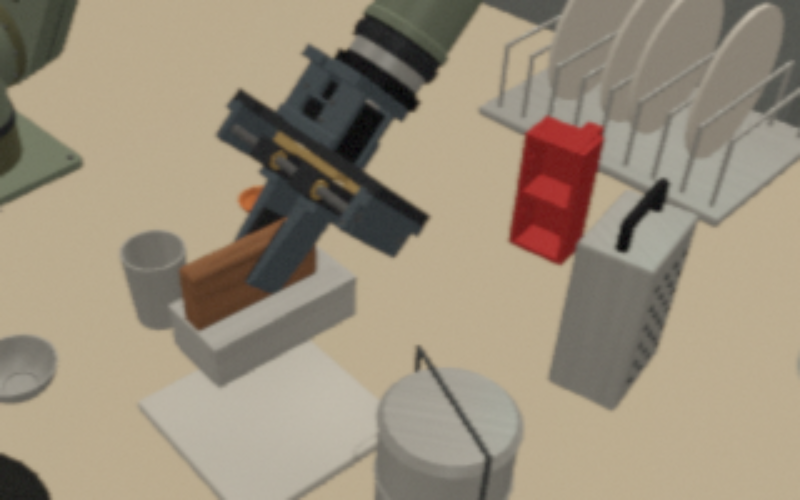

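The crop shows the mould mouth-down and level above the slab, held by its fin, with the tiffin, tumbler and grater clear.

apply_moves(
  delta_pos=[
    [0.02,-0.005,0.02],
    [0.055,-0.007,0.052],
    [0.095,-0.007,0.092],
    [0.135,-0.007,0.132],
    [0.16,-0.007,0.157],
    [0.152,-0.007,0.149],
    [0.15,-0.007,0.147],
    [0.15,-0.007,0.147],
  ],
  angular=[
    [0,0,-0.01],
    [0,0,-0.01],
    [0,0,-0.01],
    [0,0,-0.01],
    [0,0,-0.01],
    [0,0,-0.01],
    [0,0,-0.01],
    [0,0,-0.01],
  ],
  claw=[-1,-1,-1,-1,-1,-1,-1,-1],
)

```text
clock: 7.9
ee_pos: [0.5761, -0.0161, 0.0853]
tcp_rot: [0.683, 0.622, -0.283, 0.257]
ft_force: [0.9, -0.1, -6.2]
gripper_width: 0.022
grip_force: 30.0
```

```bash
python3 - <<'E'
from h import *
plan(*down(84.5,0),1)
E
```

```text
t 7.90 q [ 0.32   0.629  1.702 -0.74   1.284  0.807] p [ 0.5761 -0.0161  0.0853] F [ 0.9 -0.1 -6.2] w 0.0220 g 30.0
full d [-0.     0.001 -0.002] a [ 0.003 -0.002  0.003]  frac 1 [-0.     0.001 -0.002] [ 0.003 -0.002  0.003] rot deg 0.2
```

apply_moves(
  delta_pos=[
    [-0.006,0,-0.006],
    [-0.02,0,-0.02],
    [-0.04,0,-0.04],
    [-0.06,0,-0.06],
    [-0.07,0,-0.07],
    [-0.07,0,-0.07],
    [-0.05,0,-0.05],
    [-0.01,0,-0.01],
    [0.025,0,0.025],
    [0.025,0,0.025],
  ],
  angular=[
    [0,0,0],
    [0,0,0],
    [0,0,0],
    [0,0,0],
    [0,0,0],
    [0,0,0],
    [0,0,0],
    [0,0,0],
    [0,0,0],
    [0,0,0],
  ],
  claw=[-1,-1,-1,-1,-1,-1,-1,-1,-1,-1],
)

```text
clock: 8.9
ee_pos: [0.5756, -0.0166, 0.0749]
tcp_rot: [0.681, 0.62, -0.287, 0.262]
ft_force: [-7.5, 13.4, 36.4]
gripper_width: 0.0221
grip_force: 62.9
```

```bash
python3 - <<'E'
from h import *
plan(*down(84.5,0),1); print(sense()["torque"])
E
```

```text
t 8.90 q [ 0.324  0.648  1.71  -0.754  1.278  0.832] p [ 0.5756 -0.0166  0.0749] F [-7.5 13.4 36.4] w 0.0221 g 62.9
full d [-0.014  0.002 -0.017] a [0.003 0.017 0.001]  frac 1 [-0.014  0.002 -0.017] [0.003 0.017 0.001] rot deg 0.8
[-2.29919079  1.59569945 -1.18189505]
```

apply_moves(
  delta_pos=[
    [-0.015,0,-0.015],
    [-0.02,0,-0.02],
    [-0.03,0,-0.03],
    [-0.045,0,-0.045],
    [-0.06,0,-0.06],
    [-0.06,0,-0.06],
    [-0.06,0,-0.06],
  ],
  angular=[
    [0,0,0],
    [0,0,0],
    [0,0,0],
    [0,0,0],
    [0,0,0],
    [0,0,0],
    [0,0,0],
  ],
  claw=[-1,-1,-1,-1,-1,-1,-1],
)

```text
clock: 9.6
ee_pos: [0.5758, -0.0164, 0.1099]
tcp_rot: [0.683, 0.622, -0.283, 0.257]
ft_force: [0.2, 0.5, -5.9]
gripper_width: 0.0218
grip_force: 48.6
```

```bash
python3 - <<'E'
from h import *
plan(*down(84.5,0),1)
p,w=cloud("scene"); np.savez("s2.npz",p=p,w=w); cv2.imwrite("pics/s2.png",cv2.resize(p[120:280,220:420,::-1],(800,600)))
E
```

```text
t 9.60 q [ 0.32   0.599  1.684 -0.731  1.321  0.772] p [ 0.5758 -0.0164  0.1099] F [ 0.2  0.5 -5.9] w 0.0218 g 48.6
full d [0.035 0.002 0.033] a [ 0.001 -0.001  0.003]  frac 1 [0.035 0.002 0.033] [ 0.001 -0.001  0.003] rot deg 0.2
```

View pics/s2.png

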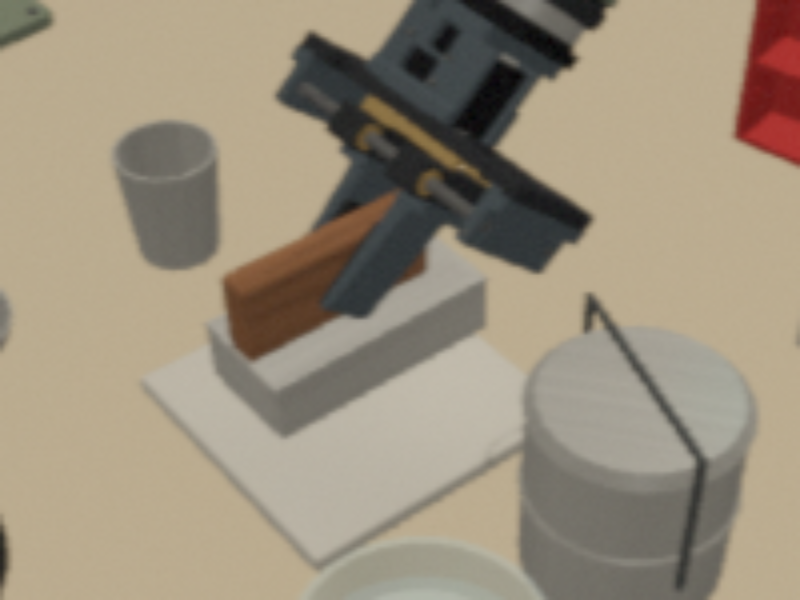

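apply_moves(
  delta_pos=[
    [-0.02,0,-0.02],
    [-0.05,0,-0.05],
    [-0.08,0,-0.08],
    [-0.095,0,-0.095],
    [-0.1,0,-0.1],
    [-0.075,0,-0.075],
    [-0.02,0,-0.02],
    [0.045,0.002,0.045],
    [0.04,0.002,0.038],
    [0.035,0.002,0.033],
  ],
  angular=[
    [0,0,0],
    [0,0,0],
    [0,0,0],
    [0,0,0],
    [0,0,0],
    [0,0,0],
    [0,0,0],
    [0,0,0],
    [0,0,0],
    [0,0,0],
  ],
  claw=[-1,-1,-1,-1,-1,-1,-1,-1,-1,-1],
)

```text
clock: 10.65
ee_pos: [0.5758, -0.0158, 0.0834]
tcp_rot: [0.682, 0.623, -0.285, 0.256]
ft_force: [-0.5, -0.8, -4.8]
gripper_width: 0.0219
grip_force: 47.7
```

apply_moves(
  delta_pos=[
    [-0.007,0,-0.007],
    [-0.02,0,-0.02],
    [-0.03,0,-0.03],
    [-0.035,0,-0.035],
    [-0.035,0,-0.035],
  ],
  angular=[
    [0,0,0],
    [0,0,0],
    [0,0,0],
    [0,0,0],
    [0,0,0],
  ],
  claw=[-1,-1,-1,-1,-1],
)

```text
clock: 11.15
ee_pos: [0.5773, -0.0156, 0.1116]
tcp_rot: [0.683, 0.622, -0.282, 0.258]
ft_force: [-0.1, -0.3, -4.3]
gripper_width: 0.0217
grip_force: 47.7
```

```bash
python3 - <<'E'
from h import *
plan(*down(84.5,0),1)
p,w=cloud("scene"); np.savez("s3.npz",p=p,w=w)
# grip/mould check: brown points top height
m=(p[...,0].astype(int)>p[...,2].astype(int)+35)&(np.hypot(w[...,0]-.577,w[...,1]+.012)<.1)&(w[...,2]>.06); P=w[m]; print("wood top z",np.percentile(P[:,2],[50,90,97]),len(P))
b=(p[...,0].astype(int)>p[...,2].astype(int)+30)&(np.hypot(w[...,0]-.577,w[...,1]+.012)<.1)&(w[...,2]<.05); print("brown low",b.sum())
E
```

```text
t 11.15 q [ 0.32   0.598  1.679 -0.73   1.324  0.77 ] p [ 0.5773 -0.0156  0.1116] F [-0.1 -0.3 -4.3] w 0.0217 g 47.7
full d [ 0.036 -0.001  0.036] a [ 0.003 -0.002  0.002]  frac 1 [ 0.036 -0.001  0.036] [ 0.003 -0.002  0.002] rot deg 0.2
wood top z [0.14552137 0.19495681 0.19777751] 968
brown low 548
```

apply_moves(
  delta_pos=[
    [-0.006,0,-0.006],
    [-0.02,0,-0.02],
    [-0.04,0,-0.04],
    [-0.06,0,-0.06],
    [-0.075,0,-0.075],
    [-0.08,0,-0.08],
    [-0.08,0,-0.08],
    [-0.08,0,-0.08],
  ],
  angular=[
    [0,0,0],
    [0,0,0],
    [0,0,0],
    [0,0,0],
    [0,0,0],
    [0,0,0],
    [0,0,0],
    [0,0,0],
  ],
  claw=[-1,-1,-1,-1,-1,-1,-1,-1],
)

```text
clock: 12.0
ee_pos: [0.5766, -0.0157, 0.1667]
tcp_rot: [0.683, 0.622, -0.283, 0.257]
ft_force: [-0.1, -1.0, -3.8]
gripper_width: 0.0218
grip_force: 47.7
```

```bash
python3 - <<'E'
from h import *
log(); p,w=cloud("scene"); np.savez("s3.npz",p=p,w=w); cv2.imwrite("pics/s3.png",cv2.resize(p[120:280,220:420,::-1],(800,600)))
E
```

```text
t 12.00 q [ 0.32   0.537  1.628 -0.714  1.41   0.693] p [ 0.5766 -0.0157  0.1667] F [-0.1 -1.  -3.8] w 0.0218 g 47.7
```

View pics/s3.png

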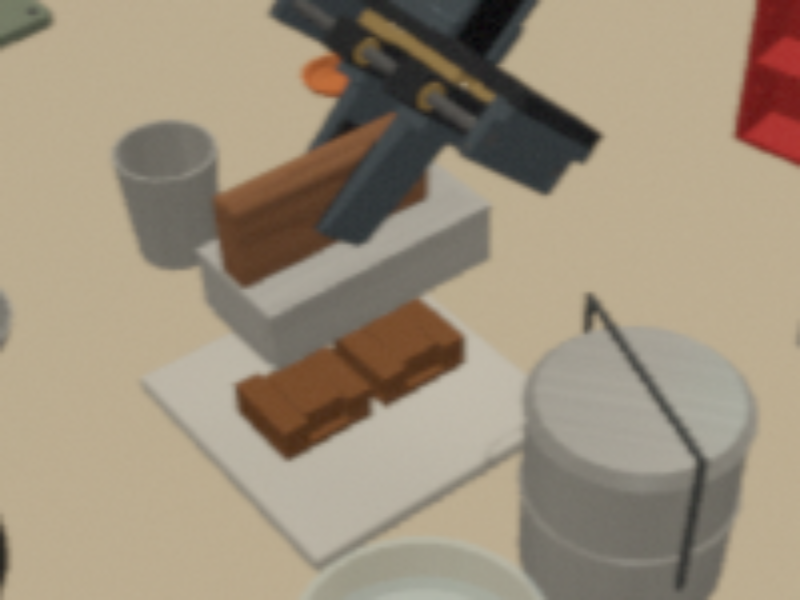

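The crop shows both blocks lying base-down side by side mid-slab (around (300,400) and (400,350)), and the empty mould is held above them.

```bash
python3 - <<'E'
from h import *
d=np.load("s3.npz"); p=d["p"].astype(int); w=d["w"]
g=(p.max(-1)-p.min(-1)<30)&(p.min(-1)>100)&(np.hypot(w[...,0]-.577,w[...,1]+.012)<.1)&(w[...,0]<.65)
m=g&(w[...,2]>.122)&(w[...,2]<.15); P=w[m]; c=np.median(P,0)
for _ in range(4):
    A=np.c_[P[:,:2],np.ones(len(P))]; k=np.linalg.lstsq(A,P[:,2],rcond=None)[0]; r=abs(A@k-P[:,2]); P=P[r<max(.002,2*r.std())]
b=np.radians(84.5); u=np.array([np.cos(b),np.sin(b)]); v=np.array([-u[1],u[0]])
print("back plane n",len(P),"z mid",P[:,2].mean(),"slope along mouldz,y deg",np.degrees(k[:2]@u).round(2),np.degrees(k[:2]@v).round(2))
s=sense(); al=(P[:,:2]-s["ee_pos"][:2])@u; print("extent rel TCP along mould z",np.percentile(al,[.5,99.5]).round(4),"expect about",-.071+.0035,.071+.0035)
ac=(P[:,:2]-s["ee_pos"][:2])@v; print("across",np.percentile(ac,[.5,99.5]).round(4))
plan(*stand(90,.14),.45)
x,e=fit(); print(ik(*stand(90,.0),s["joints"],x))
E
```

```text
back plane n 616 z mid 0.1477649576753147 slope along mouldz,y deg 0.78 1.39
extent rel TCP along mould z [-0.0646  0.0766] expect about -0.06749999999999999 0.0745
across [-0.0347  0.0327]
t 12.05 q [ 0.32   0.538  1.628 -0.714  1.41   0.693] p [ 0.5766 -0.0158  0.1665] F [ 0.9 -0.1 -4.5] w 0.0218 g 47.7
full d [-0.512 -0.129  0.386] a [-0.004  1.998 -0.132]  frac 0.45 [-0.231 -0.058  0.174] [-0.002  0.899 -0.059] rot deg 90.1
(array([-0.86889041,  0.77072446,  1.42979701,  0.47422777,  1.5907531 ,
       -1.02168311]), np.float64(9.436895709313833e-16))
```

apply_moves(
  delta_pos=[
    [-0.04,0,-0.04],
    [-0.1,-0.01,-0.06],
    [-0.16,-0.03,0.0],
    [-0.21,-0.05,0.06],
    [-0.23,-0.06,0.12],
    [-0.23,-0.06,0.17],
    [-0.23,-0.06,0.17],
    [-0.23,-0.06,0.17],
  ],
  angular=[
    [0,0,0],
    [0,0.1,-0.01],
    [0,0.25,-0.02],
    [0,0.4,-0.03],
    [0,0.55,-0.04],
    [0,0.7,-0.05],
    [0,0.85,-0.06],
    [0,0.9,-0.06],
  ],
  claw=[-1,-1,-1,-1,-1,-1,-1,-1],
)

```text
clock: 12.85
ee_pos: [0.5323, -0.1565, 0.1876]
tcp_rot: [0.725, 0.687, -0.036, 0.018]
ft_force: [-0.7, 0.1, -3.6]
gripper_width: 0.0221
grip_force: 45.6
```

```bash
cat >> h.py <<'E'
def stand(g,h=0,gx=-.0185,gz=.069):
    g=np.radians(g); T=toolR(g,np.pi/4,g-np.pi/2); return MAT+[0,0,gz+h]+gx*np.array([np.cos(g),np.sin(g),0])+.005*T.as_matrix()[:,2],T
E
python3 - <<'E'
from h import *
plan(*stand(90,.13),.8)
E
```

```text
t 12.85 q [-0.261  0.321  1.671 -0.087  1.159 -0.172] p [ 0.5323 -0.1565  0.1876] F [-0.7  0.1 -3.6] w 0.0221 g 45.6
full d [-0.325 -0.082  0.003] a [-0.005  1.096 -0.078]  frac 0.8 [-0.26  -0.065  0.002] [-0.004  0.877 -0.063] rot deg 49.4
```

apply_moves(
  delta_pos=[
    [-0.06,-0.02,-0.02],
    [-0.13,-0.03,-0.02],
    [-0.2,-0.05,0.0],
    [-0.26,-0.065,0.0],
    [-0.26,-0.065,0.0],
    [-0.26,-0.065,0.0],
    [-0.26,-0.065,0.0],
  ],
  angular=[
    [0,0.12,-0.01],
    [0,0.28,-0.02],
    [0,0.44,-0.03],
    [0,0.6,-0.04],
    [0,0.75,-0.05],
    [0,0.88,-0.06],
    [0,0.88,-0.06],
  ],
  claw=[-1,-1,-1,-1,-1,-1,-1],
)

```text
clock: 13.55
ee_pos: [0.4933, -0.2843, 0.1953]
tcp_rot: [0.679, 0.669, 0.21, -0.218]
ft_force: [0.7, -0.2, -5.5]
gripper_width: 0.0219
grip_force: 44.9
```

```bash
python3 - <<'E'
from h import *
plan(*stand(90,.05),1)
E
```

```text
t 13.55 q [-0.776  0.55   1.425  0.42   1.626 -0.838] p [ 0.4933 -0.2843  0.1953] F [ 0.7 -0.2 -5.5] w 0.0219 g 44.9
full d [-0.14  -0.018  0.087] a [-0.007  0.217 -0.021]  frac 1 [-0.14  -0.018  0.087] [-0.007  0.217 -0.021] rot deg 9.8
```

apply_moves(
  delta_pos=[
    [-0.04,0,0.02],
    [-0.09,-0.01,0.05],
    [-0.14,-0.018,0.087],
    [-0.14,-0.018,0.087],
    [-0.14,-0.018,0.087],
    [-0.14,-0.018,0.087],
  ],
  angular=[
    [0,0.1,-0.01],
    [0,0.217,-0.02],
    [0,0.217,-0.02],
    [0,0.217,-0.02],
    [0,0.217,-0.02],
    [0,0.217,-0.02],
  ],
  claw=[-1,-1,-1,-1,-1,-1],
)

```text
clock: 14.15
ee_pos: [0.4862, -0.313, 0.1255]
tcp_rot: [0.651, 0.657, 0.27, -0.269]
ft_force: [-0.1, 0.1, -4.6]
gripper_width: 0.0217
grip_force: 44.8
```

```bash
python3 - <<'E'
from h import *
plan(*stand(90,0),1)
p,w=cloud("scene"); np.savez("s4.npz",p=p,w=w); cv2.imwrite("pics/s4.png",cv2.resize(p[160:400,60:380,::-1],(800,600)))
p,w=cloud("top"); np.savez("t4.npz",p=p,w=w)
E
```

```text
t 14.15 q [-0.852  0.704  1.411  0.482  1.658 -0.978] p [ 0.4862 -0.313   0.1255] F [-0.1  0.1 -4.6] w 0.0217 g 44.8
full d [-0.083 -0.007  0.075] a [-0.003  0.005  0.01 ]  frac 1 [-0.083 -0.007  0.075] [-0.003  0.005  0.01 ] rot deg 0.5
```

View pics/s4.png

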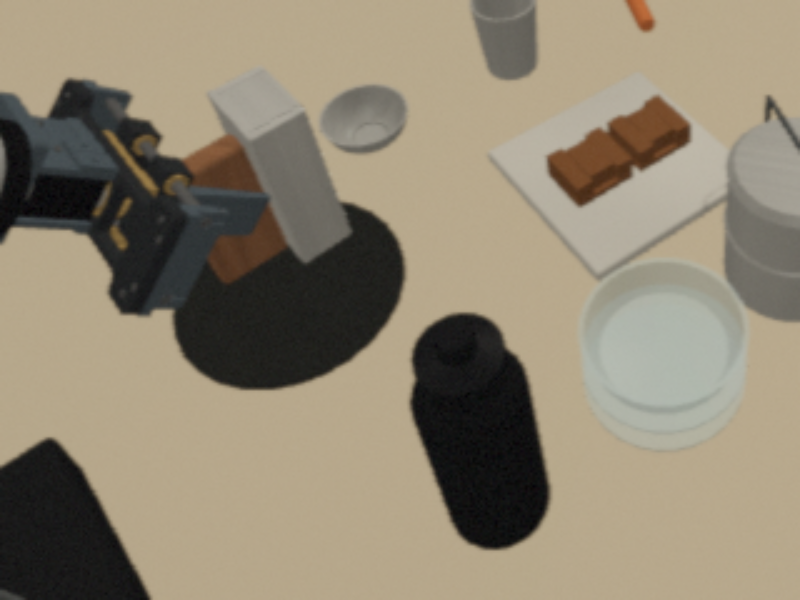

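The crop shows the mould upright just above the mat's left half (foot around (260,270)), the blocks undisturbed on the slab and the katori and bottle clear.

```bash
python3 - <<'E'
from h import *
s=sense(); tp=s["ee_pos"]
for f in("s4","t4"):
    d=np.load(f+".npz"); p=d["p"].astype(int); w=d["w"]
    g=(p.max(-1)-p.min(-1)<30)&(p.min(-1)>90)&(abs(w[...,0]-.485)<.05)&(abs(w[...,1]+.275)<.05)
    for name,m,ax in (("top",g&(w[...,2]>.185)&(w[...,2]<.215),2),("side",g&(w[...,2]>.07)&(w[...,2]<.18)&(w[...,0]>.505),0)):
        P=w[m]
        if len(P)<60: print(f,name,len(P)); continue
        o=[i for i in range(3) if i!=ax]
        for _ in range(4):
            A=np.c_[P[:,o],np.ones(len(P))]; k=np.linalg.lstsq(A,P[:,ax],rcond=None)[0]; r=abs(A@k-P[:,ax]); P=P[r<max(.0015,2*r.std())]
        print(f,name,len(P),"mean",P.mean(0).round(4),"slopes deg vs axes",o,np.degrees(k[:2]).round(2),"range",P.min(0).round(3),P.max(0).round(3))
E
```

```text
s4 top 572 mean [ 0.4865 -0.2706  0.204 ] slopes deg vs axes [0, 1] [-0.29  0.64] range [ 0.451 -0.292  0.202] [ 0.52  -0.25   0.206]
s4 side 838 mean [ 0.5191 -0.2708  0.1281] slopes deg vs axes [1, 2] [-0.3  -0.13] range [ 0.518 -0.292  0.07 ] [ 0.521 -0.249  0.18 ]
t4 top 179 mean [ 0.4844 -0.2695  0.2023] slopes deg vs axes [0, 1] [-0.31  1.13] range [ 0.452 -0.291  0.201] [ 0.519 -0.248  0.204]
t4 side 40
```

apply_moves(
  delta_pos=[
    [-0.02,0,0.02],
    [-0.045,0,0.045],
    [-0.065,0,0.065],
    [-0.073,0,0.073],
    [-0.076,0,0.076],
    [-0.079,0,0.079],
    [-0.081,0,0.081],
    [-0.081,0,0.081],
    [-0.081,0,0.081],
  ],
  angular=[
    [0,0,0],
    [0,0,0],
    [0,0,0],
    [0,0,0],
    [0,0,0],
    [0,0,0],
    [0,0,0],
    [0,0,0],
    [0,0,0],
  ],
  claw=[-1,-1,-1,-1,-1,-1,-1,-1,-1],
)

```text
clock: 15.15
ee_pos: [0.4843, -0.3127, 0.0697]
tcp_rot: [0.65, 0.655, 0.271, -0.273]
ft_force: [-5.2, 1.0, 12.7]
gripper_width: 0.0219
grip_force: 42.2
```

apply_moves(
  delta_pos=[
    [0.001,0,-0.001],
    [0.001,0,-0.001],
    [0.001,0,-0.001],
    [0.001,0,-0.001],
    [0.001,0,-0.001],
    [0.001,0,-0.001],
    [0.001,0,-0.001],
    [0.001,0,-0.001],
    [0.001,0,-0.001],
  ],
  angular=[
    [0,0,0],
    [0,0,0],
    [0,0,0],
    [0,0,0],
    [0,0,0],
    [0,0,0],
    [0,0,0],
    [0,0,0],
    [0,0,0],
  ],
  claw=[-1,-0.5,-0.2,0.2,0.6,1,1,1,1],
)

```text
clock: 16.05
ee_pos: [0.4853, -0.3136, 0.0666]
tcp_rot: [0.651, 0.655, 0.27, -0.271]
ft_force: [-0.3, 0.2, -1.0]
gripper_width: 0.0762
grip_force: 0.0
```

```bash
python3 - <<'E'
from h import *
log()
E
```

```text
t 16.05 q [-0.854  0.767  1.454  0.48   1.568 -1.026] p [ 0.4853 -0.3136  0.0666] F [-0.3  0.2 -1. ] w 0.0762 g 0.0
```

Retreat straight back along the tool axis.

apply_moves(
  delta_pos=[
    [0,0,-0.02],
    [0,0,-0.06],
    [0,0,-0.12],
    [0,0,-0.18],
    [0,0,-0.25],
    [0,0,-0.3],
    [0,0,-0.3],
    [0,0,-0.3],
    [0,0,-0.3],
  ],
  angular=[
    [0,0,0],
    [0,0,0],
    [0,0,0],
    [0,0,0],
    [0,0,0],
    [0,0,0],
    [0,0,0],
    [0,0,0],
    [0,0,0],
  ],
  claw=[1,1,1,1,1,1,1,1,1],
)

```text
clock: 16.95
ee_pos: [0.4854, -0.4186, 0.1719]
tcp_rot: [0.651, 0.655, 0.27, -0.272]
ft_force: [0.2, 0.5, -0.8]
gripper_width: 0.0914
grip_force: 0.0
```

```bash
python3 - <<'E'
from h import *
log(); p,w=cloud("scene"); cv2.imwrite("pics/s5.png",p[:,:,::-1])
p=p.astype(int); g=(p.max(-1)-p.min(-1)<30)&(p.min(-1)>90)&(abs(w[...,0]-.485)<.06)&(abs(w[...,1]+.275)<.05)&(w[...,2]>.135)&(w[...,2]<.16); P=w[g]
print(P.mean(0).round(4)); A=np.c_[P[:,:2],np.ones(len(P))]; print(np.degrees(np.linalg.lstsq(A,P[:,2],rcond=None)[0][:2]).round(2),P[:,2].min(),P[:,2].max())
E
```

```text
t 16.95 q [-0.94   0.793  1.101  0.453  1.896 -0.945] p [ 0.4854 -0.4186  0.1719] F [ 0.2  0.5 -0.8] w 0.0914 g 0.0
[ 0.4894 -0.2703  0.1466]
[-3.25  2.03] 0.13515246609899267 0.15152687024590372
```

View pics/s5.png

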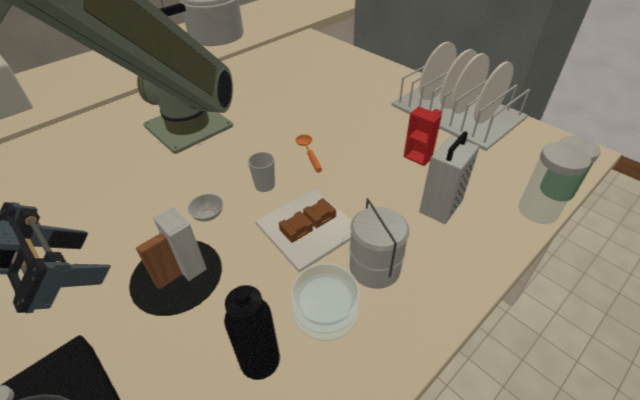

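The picture shows the mould standing free on the mat (175,250), both blocks flat on the slab (307,220), the gripper clear and the bystanders unmoved.

```bash
python3 -c "
from station import *
print(hand_in())"
```

```text
the job is handed in; nothing more can be done
None
```

I handed the job in at about 17 s: both blocks lie base-down on the slab, and the empty mould stands released on the mat with the bystanders apparently unmoved; the station gave no verdict.

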